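# Lock and lay out a tray of lens barrels for inspection

## Task

Push the parts tray fully home, then lock it: take the locking pin from its rest block, feel with its tip through the hood's slot for the hidden hole in the tray's locking strip, and put the pin fully down until its handle sits on the hood. Then spread the heap of lens barrels into a single even layer on the tray floor, nothing stacked, with a clear gap of at least 10 mm (about a finger's breadth) between any two, and only when that is done press the ready button. Leave the screwdriver, the bottle and the small white box where they are; if a barrel is knocked out of place at any time, put it right again.

Things in the scene. Friction and masses are not known exactly. Their poses are not given: they have to be found in the camera images.
- tray (a joint): the white parts tray's slide: 0 = fully home (pushed away from the robot side, against its stop), positive = how far it is drawn out towards its tab, m; 28 to 42 mm at the start. It slides with about 3 N of friction and stays where it is left.
- tray_floor (a point): centre of the top of the tray's floor (20 mm above the bench), moving with the tray. z up; x points along the tray's push-home direction, from tab to hood; y across. Inside, the tray is 130 mm along x and 200 mm along y; its walls are 10 mm high and 5 mm thick.
- tray_tab (a point): top middle of the outer face (the one facing -x of the tray frame) of the tray's upright aluminium tab, the plate to push on to send the tray home. Tab: 80 mm wide along y, 8 mm thick, its top 62 mm above the bench, 78 mm from the tray centre. Axes as tray_floor.
- slot (a point): centre of the slot's mouth in the flat top of the aluminium hood beyond the tray. z up, y along the slot, x across it and away from the tray. Slot 86 mm (y) by 14 mm (x), plate 6 mm thick. Hood: top 66 mm above the bench, 242 mm (y) by 70 mm (x), its tray-side face 35 mm from the slot centre. A black brush seal under the slot hides the inside; it gives no resistance.
- strip_face (a point): fixed point 32 mm straight below slot, same axes, on the hidden flat steel face of the tray's locking strip (tray home). The strip has one 14 mm square through hole on the slot's centre line (x = 0), anywhere from y = -28 to +28 mm, different each time and not sensed: feel for it with the pin's tip. The strip is clamped to the tray (holds up to 25 N sideways).
- pin: the locking pin: black square handle 22 x 22 mm, 24 mm tall, on a steel rod 10 mm in diameter and 50 mm long. Origin at the centre of the handle's underside, where the rod begins; z up along the handle, x and y square to the handle's sides. Mass about 80 g. It starts standing in pin_rest, handle on the block's top.
- pin_tip (a point): the lower end of the pin's rod, 50 mm below the pin's origin (rim chamfered by 1.5 mm)
- pin_rest: fixed grey block, 50 x 50 mm and 60 mm high, with a 14 mm hole from its top in which the pin stands. Origin at the centre of its underside.
- ready (a joint): the ready button's travel: 0 = up, 6 mm = fully down (about 4 N); it springs back. It counts as pressed beyond 4 mm.
- ready_top (a point): centre of the top of the button's round black cap (radius 16 mm) on its grey housing fixed to the bench; press straight down.
- barrel1: a turned aluminium lens barrel, a plain cylinder 30 mm in diameter and 32 mm tall, 45 g (may be absent: 6 to 8 are present). Origin at its centre, z along its axis. At the start the barrels stand heaped together in the tray, up to two of them on top of the others.
- barrel2: a turned aluminium lens barrel, a plain cylinder 30 mm in diameter and 32 mm tall, 45 g (may be absent: 6 to 8 are present). Origin at its centre, z along its axis. At the start the barrels stand heaped together in the tray, up to two of them on top of the others.
- barrel3: a turned aluminium lens barrel, a plain cylinder 30 mm in diameter and 32 mm tall, 45 g (may be absent: 6 to 8 are present). Origin at its centre, z along its axis. At the start the barrels stand heaped together in the tray, up to two of them on top of the others.
- barrel4: a turned aluminium lens barrel, a plain cylinder 30 mm in diameter and 32 mm tall, 45 g (may be absent: 6 to 8 are present). Origin at its centre, z along its axis. At the start the barrels stand heaped together in the tray, up to two of them on top of the others.
- barrel5: a turned aluminium lens barrel, a plain cylinder 30 mm in diameter and 32 mm tall, 45 g (may be absent: 6 to 8 are present). Origin at its centre, z along its axis. At the start the barrels stand heaped together in the tray, up to two of them on top of the others.
- barrel6: a turned aluminium lens barrel, a plain cylinder 30 mm in diameter and 32 mm tall, 45 g (may be absent: 6 to 8 are present). Origin at its centre, z along its axis. At the start the barrels stand heaped together in the tray, up to two of them on top of the others.
- barrel7: a turned aluminium lens barrel, a plain cylinder 30 mm in diameter and 32 mm tall, 45 g (may be absent: 6 to 8 are present). Origin at its centre, z along its axis. At the start the barrels stand heaped together in the tray, up to two of them on top of the others.
- barrel8: a turned aluminium lens barrel, a plain cylinder 30 mm in diameter and 32 mm tall, 45 g (may be absent: 6 to 8 are present). Origin at its centre, z along its axis. At the start the barrels stand heaped together in the tray, up to two of them on top of the others.
- screwdriver: a screwdriver lying on the bench, not part of the job (origin at its middle underside)
- spray: a clear bottle, 56 mm across and 140 mm high, not part of the job
- screwbox: a small open white box, 140 x 80 x 35 mm, not part of the job

How it is judged:
By the outcome, as a careful person would: the job done as asked, in the order asked, and still so for the second after the job is handed in, with the robot touching nothing.
Of barrel5, barrel6, barrel7, barrel8 only 2 to 4 are there at a start; the rules pass over those that are not, and their reading is None.
At some moment in a run one of barrel1, barrel2, barrel3, barrel4 may be knocked a few centimetres aside while the robot is not near it.
It also fails if it takes over 210 s, if anything falls off the work surface, if the arm or the gripper's body presses on something with over 40 N, if the wrist force passes 120 N, or if a joint passes its speed limit or range.

## Robot

A 7-joint arm with a two-finger parallel gripper is mounted at the origin on the work surface. World frame = base frame: x ahead of the robot, y to its left, z up, the work surface at z = 0. Lengths are in m, angles in rad, forces in N, time in s.
With the tool pointing down it reaches from about 0.4 to 0.85 m from the base axis. Payload 4.5 kg.
Tool frame: the origin (TCP) lies at the very end of the fingers, on their centre line; the grasp point (between the pads) lies bot.tcp_to_grasp behind it (bot.tcp_to_grasp is the distance from the TCP to the grasp point, in m); z points along the fingers, y is the line along which they close (so a half turn about z gives the same grasp; the last joint's range is limited). The gripper opens to 88 mm and grips with 3 to 60 N. Pads are 18 mm wide; open, the fingers measure 123 mm over their backs; the gripper's body (75 mm by 187 mm) begins 45 mm behind the grasp point.
Start: joints at [-1.21, 0.689, -0.195, 1.565, 0.157, 0.902, -0.215], TCP at [0.201, 0.592, 0.239] pointing down, gripper open.
Joint ranges: [-3.01, 3.01], [-0.46, 2.08], [-1.47, 1.51], [0.13, 2.56], [-1, 4.14], [0.04, 2.09], [-2.66, 2.66]. Speed limits (rad/s): [2.57, 2.57, 3.14, 3.14, 3.14, 3.14, 3.14].

## Interface

Orientations are given as a unit quaternion [w, x, y, z].
In Python, from station import get_state, eyes, sign_off, bot gives the robot as it stands.
- The arm moves only by the tool apply_moves, never from a script. Its argument "steps" is one flat list of numbers, 7 for each row, row after row: the shift along the world's x, y, z in cm, then the turn, a rotation vector about the world's x, y, z in rad, then the opening, from 0 (shut) to 1 (fully open). In form: [x, y, z, rx, ry, rz, grip, x, y, z, rx, ry, rz, grip, ...]. A call has 1 to 5 rows; each row is the pose to reach, as a shift and turn from the pose commanded when the call began; what a row does not reach only later rows make up. A row lasts 1/8 s, in which the tool goes at most 62.5 mm and 10.7 degrees, less where a joint would pass 70% of its speed; a pose out of reach is approached as far as the arm can. A call with a gripper value outside its range is refused whole. The fingers move at their own pace and stop on an object; "newtons" is the grip in N (left out, the last holds). Time passes only in rows, so rows that repeat a pose let the fingers close. It gives the time, the measured TCP pose, the force, the opening and the grip force at its end, in the units of the state.
- get_state(): the state, without advancing time (a new reading comes with each control period).
- eyes.get_image(name): name is "side" or "top"; returns a dict with "img" (384x512x3 uint8, red, green, blue), "K" (3x3 intrinsics, pixels), "dist_coeffs" ([k1, k2, p1, p2, k3] as OpenCV has them; the pictures are not rectified), "rvec" (rotation vector, rad) and "tvec" (3), from world to camera coordinates, as OpenCV has them. Camera axes: x right, y down, z forward; pixel columns grow to the right and rows downward; lengths in m; the calibration is good to about 2 mm. A picture is of the moment at which its call begins. There is no depth.
- sign_off(): hands the job in; it is judged then, once.
The state is a dict: "time": time; "q": joint angles; "joint_vel": joint speeds; "tau": joint torques, N m; "tool_pos": TCP position; "tcp_rot": TCP orientation; "wrist_force": force on the tool from outside, world axes, zero at the start; "moment": the same for the moment, N m; "finger_gap": finger opening in m; "grip_force": force on a finger pad.
Only numpy, scipy, OpenCV 4.12 (cv2) and the standard library are available. Lean on these libraries where they do the work, as an engineer would, in place of code of your own. Each camera call takes 0.05 s, during which the arm holds its last target. There are 200 camera calls.

## Working session

There is one attempt and no reset: what is moved stays moved. The work goes in short steps, Python scripts to look and compute and a tool call to move; the robot and the scene stay as the last step left them, time stands still between calls to the robot, and variables do not carry over. Pictures are saved under pics/ and viewed, at most 14 in all, crops included, and the job is handed in when it is done.

Besides the shell and the picture viewer there is one more tool, called after ">>>" as a command line: name --argument value ..., lists and objects as JSON in quotes. apply_moves: Moves the arm, as the interface text tells. Its arguments: {"type":"object","properties":{"steps":{"type":"array"},"newtons":{"type":"number"}},"required":["steps"]}

```bash
mkdir -p pics; ls
cat > h.py <<'E'
import numpy as np, cv2
from station import get_state, eyes, sign_off, bot
def grab(n,save=None):
    d=eyes.get_image(n); 
    if save: cv2.imwrite(f'pics/{save}.png',cv2.cvtColor(d['img'],cv2.COLOR_RGB2BGR))
    return d
def ray(d,px):
    px=np.array(px,float).reshape(-1,1,2)
    u=cv2.undistortPoints(px,d['K'],np.array(d['dist_coeffs']))[:,0]
    R=cv2.Rodrigues(np.array(d['rvec']))[0]; t=np.array(d['tvec']).ravel()
    return -R.T@t,(np.c_[u,np.ones(len(u))]@R)
def onplane(d,px,z):
    c,r=ray(d,px); return c+r*((z-c[2])/r[:,2])[:,None]
def proj(d,P):
    return cv2.projectPoints(np.array(P,float).reshape(-1,1,3),np.array(d['rvec']),np.array(d['tvec']),d['K'],np.array(d['dist_coeffs']))[0][:,0]
E
python3 - <<'E'
from h import *
for n in('top','side'):
    d=grab(n,n+'0'); print(n,ray(d,[[256,192]]))
s=get_state(); print(s['tool_pos'],s['tcp_rot'],s['finger_gap'],bot.tcp_to_grasp,s['time'])
E
```

```text
pics
top (array([0.32780408, 0.0389013 , 1.35682104]), array([[ 0.17448574, -0.03021328, -0.98438121]]))
side (array([ 0.37924375, -0.65399639,  0.75938427]), array([[ 0.18555299,  0.68269393, -0.70690216]]))
[0.20050121 0.59135277 0.23797911] [-5.69160755e-05  1.62638858e-01  9.86685298e-01 -8.49493112e-04] 0.08843482959257197 0.0187 0.1
```

View pics/top0.png

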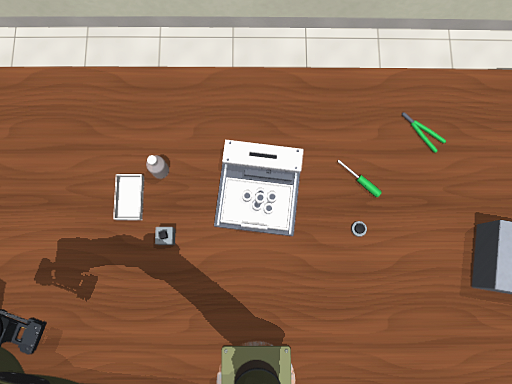

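View pics/side0.png

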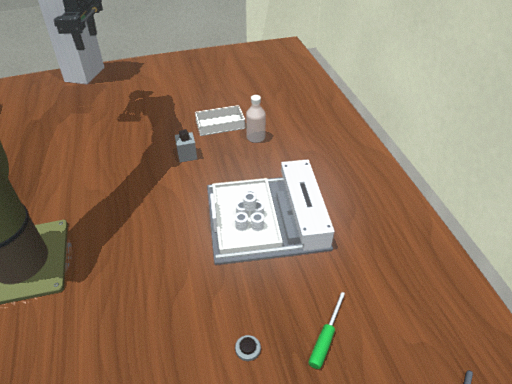

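The top view shows the hood at about (263,155) with its slot, the tray with the heap at (260,200), the pin block at (165,235), the button at (359,229), bottle, box and screwdriver. I'll enlarge the work area and measure.

Run:
```python
from h import *
d=grab('top'); e=grab('side')
a=cv2.cvtColor(d['img'],cv2.COLOR_RGB2BGR); b=cv2.cvtColor(e['img'],cv2.COLOR_RGB2BGR)
A=cv2.resize(a[132:248,208:312],None,fx=5,fy=5,interpolation=cv2.INTER_CUBIC)
B=cv2.resize(b[150:270,200:340],None,fx=5,fy=5,interpolation=cv2.INTER_CUBIC)
cv2.imwrite('pics/A.png',A);cv2.imwrite('pics/B.png',B)
def dark(d,x0,y0,x1,y1,th,z,name):
    g=d['img'][y0:y1,x0:x1].max(2); m=(g<th).astype(np.uint8)
    n,l,s,c=cv2.connectedComponentsWithStats(m)
    for i in range(1,n):
        if s[i,4]>8:
            ys,xs=np.where(l==i); p=np.c_[xs+x0,ys+y0].astype(np.float32)
            print(name,s[i],p.mean(0),onplane(d,[p.mean(0)],z)[0].round(4),cv2.minAreaRect(p))
dark(d,240,145,290,165,90,.066,'slot top')
dark(e,290,170,322,215,90,.066,'slot side')
dark(d,150,222,182,250,60,.084,'pin top')
dark(e,172,125,200,165,60,.084,'pin side')
dark(d,348,218,372,240,70,.03,'btn top')
dark(e,230,330,265,364,70,.03,'btn side')
```

```text
slot top [10  7 27  7 86] [262.96512 155.12791] [ 0.6717 -0.0225  0.066 ] ((262.9219665527344, 155.150634765625), (26.4105224609375, 3.177205801010132), 6.842773914337158)
slot side [11 14  4  5 11] [302.36365 185.54546] [0.6746 0.0072 0.066 ] ((302.45001220703125, 185.84999084472656), (4.427187919616699, 2.2135939598083496), 71.56504821777344)
pin top [18  7  7 17 30] [172.86667 238.33333] [0.4154 0.2434 0.084 ] ((173.19180297851562, 237.8219451904297), (4.68164587020874, 17.0880069732666), 20.556045532226562)
pin top [ 9  9  9  8 34] [163.14706 234.23529] [0.4273 0.2722 0.084 ] ((163.08824157714844, 234.3529510498047), (7.033533096313477, 7.276068687438965), 75.96376037597656)
pin side [ 7  7 10  9 56] [183.89285 136.30357] [0.4255 0.2541 0.084 ] ((183.5, 136.0), (8.0, 9.0), 90.0)
btn top [ 7  6 10 10 71] [359.50705 228.07042] [ 0.4509 -0.3201  0.03  ] ((359.2500305175781, 228.25003051757812), (9.192387580871582, 8.485280990600586), 45.0)
btn side [ 10   8  16  16 209] [247.44498 345.5311 ] [ 0.4506 -0.3294  0.03  ] ((247.5, 345.5), (15.0, 15.0), 90.0)
```

View pics/A.png

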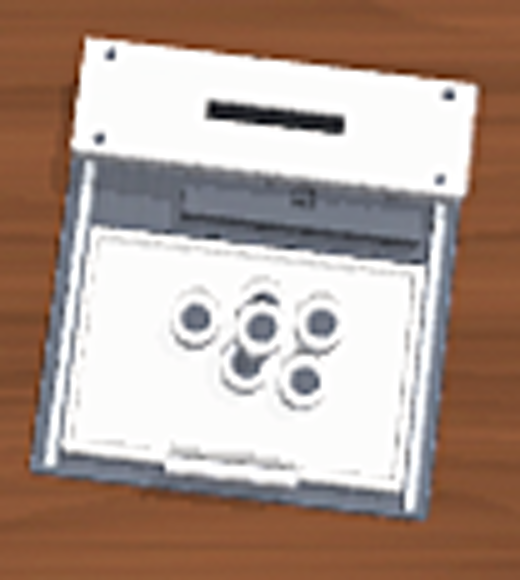

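View pics/B.png

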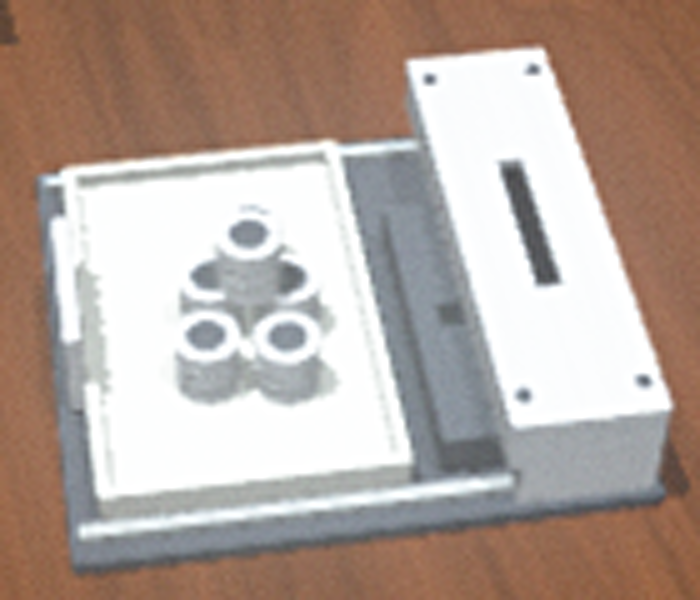

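The crops show six barrels, one of them stacked at A(260,325), the tab at A(232,470), and the strip in front of the hood. The strip has a dark square at A(303,198) / B(450,315), which is probably the hole. Next I'll get precise positions.

```bash
cat >> h.py <<'E'
def tri(d,p,e,q):
    c1,r1=ray(d,[p]);c2,r2=ray(e,[q]); r1=r1[0]/np.linalg.norm(r1);r2=r2[0]/np.linalg.norm(r2)
    s=np.linalg.lstsq(np.c_[r1,-r2],c2-c1,rcond=None)[0]
    a=c1+s[0]*r1;b=c2+s[1]*r2; return (a+b)/2,np.linalg.norm(a-b)
E
python3 - <<'E'
from h import *
d=grab('top'); e=grab('side'); z=lambda p:np.round(p,4)
T=lambda x,y:(208+(x+.5)/5-.5,132+(y+.5)/5-.5)
S=lambda x,y:(200+(x+.5)/5-.5,150+(y+.5)/5-.5)
# slot
def blob(d,x0,y0,x1,y1,th):
    g=d['img'][y0:y1,x0:x1].max(2).astype(float); w=np.clip(th-g,0,None)
    ys,xs=np.mgrid[y0:y1,x0:x1]; c=np.array([(w*xs).sum(),(w*ys).sum()])/w.sum()
    X=np.c_[(xs-c[0]).ravel(),(ys-c[1]).ravel()]; C=(X*w.ravel()[:,None]).T@X/w.sum(); v=np.linalg.eigh(C)[1][:,1]
    return c,v
c,v=blob(d,246,149,280,162,150); P=onplane(d,[c,c+12*v,c-12*v],.066); dv=P[1]-P[2]; print('slot top',z(P[0]),np.degrees(np.arctan2(dv[1],dv[0])))
c2,v2=blob(e,298,180,313,209,150); P=onplane(e,[c2,c2+10*v2,c2-10*v2],.066); dv=P[1]-P[2]; print('slot side',z(P[0]),np.degrees(np.arctan2(dv[1],dv[0])),tri(d,c,e,c2))
print('hood corners top',z(onplane(d,[T(87,38),T(477,87),T(467,195),T(73,150)],.066)))
print('hood corners side',z(onplane(e,[S(408,60),S(545,48),S(668,405),S(515,425)],.066)))
print('hole',z(onplane(d,[T(303,198)],.034)),z(onplane(e,[S(451,315)],.034)),tri(d,T(303,198),e,S(451,315)))
print('pin',tri(d,(163.15,234.3),e,(183.9,136.3)), 'btn',tri(d,(359.5,228.1),e,(247.45,345.5)))
print('tab top ends',z(onplane(d,[T(165,460),T(298,478)],.062)))
print('rings',z(onplane(d,[T(195,318),T(262,295),T(320,321),T(244,364),T(302,381)],.052)),'upper',z(onplane(d,[T(260,325)],.084)), z(onplane(e,[S(247,235)],.084)), z(onplane(e,[S(210,335),S(288,335)],.052)))
for n,dd,r in(('t',d,(152,222,182,250)),('s',e,(170,125,202,165))):
    print(dd['img'][r[1]:r[3],r[0]:r[2]].max(2))
E
```

```text
slot top [ 0.6717 -0.0216  0.066 ] 83.21735665085842
slot side [ 0.6713 -0.0233  0.066 ] -96.64374187602264 (array([ 0.67213738, -0.02166188,  0.06423025]), np.float64(0.00013092928164409426))
hood corners top [[ 0.7221  0.0945  0.066 ]
 [ 0.6916 -0.1462  0.066 ]
 [ 0.6233 -0.1385  0.066 ]
 [ 0.6509  0.1024  0.066 ]]
hood corners side [[ 0.6525  0.1046  0.066 ]
 [ 0.7235  0.0949  0.066 ]
 [ 0.6915 -0.1432  0.066 ]
 [ 0.6236 -0.1359  0.066 ]]
hole [[ 0.6284 -0.0401  0.034 ]] [[ 0.6284 -0.041   0.034 ]] (array([ 0.62868107, -0.04015486,  0.03300394]), np.float64(8.366435794820315e-05))
pin (array([0.42746189, 0.27494436, 0.06861474]), np.float64(0.0017128784424865098)) btn (array([ 0.45192323, -0.32356067,  0.01710574]), np.float64(0.00010821049785052141))
tab top ends [[ 0.4611  0.0456  0.062 ]
 [ 0.4504 -0.034   0.062 ]]
rings [[ 0.5491  0.0276  0.052 ]
 [ 0.5635 -0.0134  0.052 ]
 [ 0.5474 -0.0488  0.052 ]
 [ 0.5208 -0.0022  0.052 ]
 [ 0.5104 -0.0375  0.052 ]] upper [[ 0.5395 -0.0108  0.084 ]] [[ 0.5372 -0.0118  0.084 ]] [[ 0.5123 -0.0387  0.052 ]
 [ 0.5466 -0.0481  0.052 ]]
[[130 12
[... 2984 characters left out ...]
29 129]
 [ 90  78  67  67  66  67  66  67  67  66  68  67  67  66  65  64  63  62
   62  61  61  74  82  82  79  77  86 124 133 131]
 [ 85  71  63  63  63  64  64  65  66  67  66  67  66  65  63  64  65  65
   63  78  82  84  84  86  85  84  79 132 144 139]
 [ 82  81  81  82  71  64  64  65  65  65  66  65  65  79  84  84  86  87
   86  89  89  89  89  90  90  88  86  94 135 146]
 [ 80  80  82  82  80  79  80  79  79  81  79  80  80  83  84  84  85  84
   84  84  86  84  85  85  84  86  83  76 127 142]]
[[ 91  86  93 ... 255 217 247]
 [ 94  90  90 ... 241 193 189]
 [ 91  90  87 ... 176 144 153]
 ...
 [ 99 102  94 ... 149 150 149]
 [100 103  97 ... 147 152 149]
 [103 100  99 ... 147 149 151]]
```

Both views agree:

| Item | Result |
|---|---|
| Slot | (0.6717, -0.0222), yaw about -6.7° |
| Tray | drawn out about 41 mm |
| Apparent hole | y ≈ -23 mm in the slot frame |
| Stack | 6 barrels, 1 stacked |

First I move to the spot in front of the tab, with the fingers shut.

>>> apply_moves --steps '[2.2,-5.8,0,0,0,0.04,0,4.4,-11.6,0,0,0,0.08,0,6.6,-17.4,0,0,0,0.12,0,8.8,-23.2,0,0,0,0.16,0,11.0,-29.0,0,0,0,0.21,0]' --newtons 20

```text
time: 0.92
tool_pos: [0.3113, 0.3002, 0.2389]
tcp_rot: [0.0, 0.058, 0.998, 0.0]
wrist_force: [1.8, -0.4, -0.4]
finger_gap: 0.0403
grip_force: 0.0
```

>>> apply_moves --steps '[2.3,-5.8,0,0,0,0,0,4.6,-11.6,0,0,0,0,0,6.9,-17.4,0,0,0,0,0,9.2,-23.2,0,0,0,0,0,11.3,-29.4,0,0,0,0,0]'

```text
time: 1.55
tool_pos: [0.4237, 0.009, 0.239]
tcp_rot: [0.001, 0.058, 0.998, 0.0]
wrist_force: [1.0, 0.3, -0.4]
finger_gap: 0.0004
grip_force: 0.0
```

>>> apply_moves --steps '[0,0,-6,0,0,0,0,0,0,-12,0,0,0,0,0,0,-17,0,0,0,0,0,0,-19.4,0,0,0,0,0,0,-19.4,0,0,0,0]'

```text
time: 2.17
tool_pos: [0.425, 0.0098, 0.0524]
tcp_rot: [-0.002, 0.058, 0.998, -0.002]
wrist_force: [-0.1, -0.5, -0.3]
finger_gap: 0.0007
grip_force: 0.0
```

>>> apply_moves --steps '[0.4,-0.05,0,0,0,0,0,0.8,-0.1,0,0,0,0,0,1.2,-0.15,0,0,0,0,0,1.6,-0.2,0,0,0,0,0,2.0,-0.24,0,0,0,0,0]'

```text
time: 2.8
tool_pos: [0.444, 0.0071, 0.0537]
tcp_rot: [-0.003, 0.058, 0.998, -0.002]
wrist_force: [-3.3, 0.9, 2.9]
finger_gap: 0.0003
grip_force: 1.8
```

>>> apply_moves --steps '[0.4,-0.05,0,0,0,0,0,0.8,-0.1,0,0,0,0,0,1.2,-0.15,0,0,0,0,0,1.6,-0.2,0,0,0,0,0,2.0,-0.24,0,0,0,0,0]'

```text
time: 3.42
tool_pos: [0.4651, 0.0046, 0.0535]
tcp_rot: [-0.002, 0.058, 0.998, -0.002]
wrist_force: [-3.5, -0.7, 2.4]
finger_gap: 0.0005
grip_force: 1.7
```

>>> apply_moves --steps '[0.4,-0.05,0,0,0,0,0,0.7,-0.08,0,0,0,0,0,0.9,-0.1,0,0,0,0,0,1.1,-0.13,0,0,0,0,0,1.3,-0.15,0,0,0,0,0]'

```text
time: 4.05
tool_pos: [0.4779, 0.003, 0.0535]
tcp_rot: [-0.002, 0.058, 0.998, -0.002]
wrist_force: [-3.0, -0.8, 2.8]
finger_gap: 0.0006
grip_force: 1.6
```

>>> apply_moves --steps '[0.2,-0.02,0,0,0,0,0,0.4,-0.05,0,0,0,0,0,0.6,-0.07,0,0,0,0,0,0.8,-0.09,0,0,0,0,0,0.9,-0.1,0,0,0,0,0]'

```text
time: 4.68
tool_pos: [0.4819, 0.0025, 0.0534]
tcp_rot: [-0.006, 0.058, 0.998, -0.003]
wrist_force: [-15.0, 1.4, 12.2]
finger_gap: 0.0007
grip_force: 7.3
```

The force jumped to 15 N at the expected position, so the tray is home. Now I back off and go to the pin.

>>> apply_moves --steps '[-2,0.24,0,0,0,0,0,-3,0.3,6,0,0,0,0,-3.5,4,11,0,0,0.12,0.3,-4,9.8,12,0,0,0.24,0.6,-4.5,15.8,12,0,0,0.36,0.6]'

```text
time: 5.3
tool_pos: [0.4444, 0.1629, 0.1753]
tcp_rot: [0.002, -0.122, 0.993, -0.001]
wrist_force: [0.8, -0.5, 0.3]
finger_gap: 0.0282
grip_force: 0.0
```

>>> apply_moves --steps '[-0.6,6,0,0,0,0.04,0.6,-1.0,11,0,0,0,0.04,0.6,-1.0,11.2,0,0,0,0.04,0.6,-1.0,11.2,0,0,0,0.04,0.6]'

```text
time: 5.8
tool_pos: [0.4326, 0.2722, 0.1735]
tcp_rot: [-0.001, -0.141, 0.99, -0.002]
wrist_force: [0.0, -1.0, 0.1]
finger_gap: 0.053
grip_force: 0.0
```

Run:
```python
from h import *
s=get_state(); print(s['tool_pos'],s['wrist_force'],s['finger_gap'])
d=grab('top','t1'); e=grab('side','s1')
A=cv2.imread('pics/t1.png');B=cv2.imread('pics/s1.png')
f=lambda a,r:cv2.resize(a[r[1]:r[3],r[0]:r[2]],None,fx=5,fy=5,interpolation=cv2.INTER_CUBIC)
a=f(A,(208,142,292,242)); b=f(B,(207,170,277,270)); 
cv2.imwrite('pics/AB1.png',np.hstack([a,b]))
```

```text
[0.43262428 0.27218377 0.1735015 ] [ 0.00171275 -1.0091      0.08050135] 0.053018756523076395
```

View pics/AB1.png

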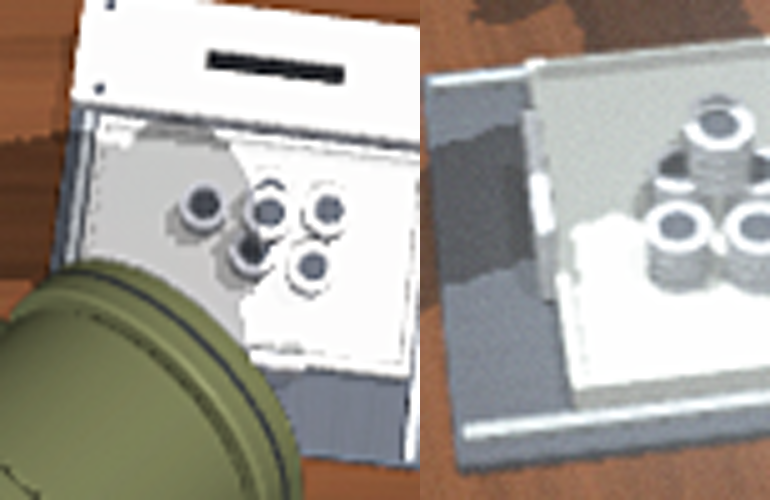

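The tray is home: the gap at the hood has closed, and the heap moved along intact with the stacked barrel at AB(268,212). Next, down onto the pin.

>>> apply_moves --steps '[-0.4,0.2,-4,0,0,0,0.6,-0.5,0.2,-7,0,0,0,0.6,-0.5,0.2,-9,0,0,0,0.6,-0.5,0.2,-10,0,0,0,0.6,-0.5,0.2,-10,0,0,0,0.6]'

```text
time: 6.52
tool_pos: [0.4272, 0.2734, 0.0734]
tcp_rot: [-0.002, -0.141, 0.99, -0.003]
wrist_force: [-0.2, 0.5, -0.7]
finger_gap: 0.0527
grip_force: 0.0
```

>>> apply_moves --steps '[0,0.1,-0.5,0,0,0,0.6,0,0.1,-0.9,0,0,0,0.6,0,0.1,-0.9,0,0,0,0.15,0,0.1,-0.9,0,0,0,0.1,0,0.1,-0.9,0,0,0,0.1]' --newtons 40

```text
time: 7.15
tool_pos: [0.427, 0.2754, 0.0647]
tcp_rot: [-0.001, -0.141, 0.99, -0.002]
wrist_force: [-0.6, -0.5, 0.2]
finger_gap: 0.025
grip_force: 0.0
```

>>> apply_moves --steps '[0,0,0,0,0,0,0.0,0,0,0,0,0,0,0.0,0,0,0,0,0,0,0.0]'

```text
time: 7.52
tool_pos: [0.427, 0.2754, 0.0647]
tcp_rot: [-0.001, -0.141, 0.99, -0.002]
wrist_force: [0.4, -0.1, 0.6]
finger_gap: 0.0219
grip_force: 39.7
```

Pin gripped (gap 21.9 mm). Now I lift it and carry it over the slot.

>>> apply_moves --steps '[0,0,2,0,0,0,0,0,0,5,0,0,0,0,0,0,9,0,0,0,0,3,-3,10,0,0,-0.05,0,6.5,-7,10,0,0,-0.13,0]'

```text
time: 8.15
tool_pos: [0.4928, 0.2061, 0.1658]
tcp_rot: [-0.001, -0.077, 0.997, -0.001]
wrist_force: [1.5, -0.5, -1.6]
finger_gap: 0.0221
grip_force: 39.7
```

>>> apply_moves --steps '[3.5,-4.6,0,0,0,-0.07,0,7,-9.2,0,0,0,-0.14,0,10.5,-13.8,0,0,0,-0.21,0,14,-19,0,0,0,-0.27,0,16,-22.5,0,0,0,-0.27,0]'

```text
time: 8.78
tool_pos: [0.653, -0.0238, 0.1639]
tcp_rot: [-0.002, 0.06, 0.998, -0.003]
wrist_force: [-0.6, 0.6, -1.0]
finger_gap: 0.0216
grip_force: 39.7
```

>>> apply_moves --steps '[1.7,-2.5,0,0,0,0,0,1.7,-2.5,0,0,0,0,0,1.7,-2.5,0,0,0,0,0]'

```text
time: 9.15
tool_pos: [0.668, -0.0431, 0.1642]
tcp_rot: [-0.003, 0.058, 0.998, -0.001]
wrist_force: [-0.6, 0.6, -0.8]
finger_gap: 0.0215
grip_force: 39.7
```

Run:
```python
from h import *
s=get_state(); print(s['tool_pos'],s['tcp_rot'],s['wrist_force'],s['finger_gap'])
p=np.array(s['tool_pos'])
e=grab('side','s2');d=grab('top','t2')
B=cv2.imread('pics/s2.png'); P=np.array([p-[0,0,.0547]]); q=proj(e,np.r_[P,[p]]);print(q)
r=(int(q[0,0])-40,int(q[0,1])-50,int(q[0,0])+40,int(q[0,1])+40)
print(r); cv2.imwrite('pics/B2.png',cv2.resize(B[r[1]:r[3],r[0]:r[2]],None,fx=6,fy=6,interpolation=cv2.INTER_CUBIC))
```

```text
[ 0.66803716 -0.04311991  0.16424253] [-0.00253506  0.05751247  0.99834072 -0.0013059 ] [-0.61030507  0.62173317 -0.81887061] 0.02147864886832294
[[308.69965471 187.17793876]
 [310.89481295 169.01822914]]
(268, 137, 348, 227)
```

View pics/B2.png

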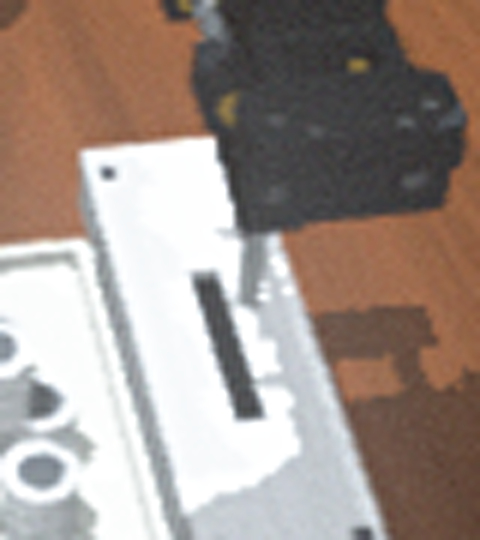

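The tip is at B2(248,302), about 1 mm to +x of the TCP axis, as expected. It goes down through the slot at the apparent hole position.

>>> apply_moves --steps '[0,-0.1,-2,0,0,0,0,0,-0.2,-4,0,0,0,0,0,-0.2,-5,0,0,0,0,0,-0.2,-6,0,0,0,0,0,-0.2,-7,0,0,0,0]'

```text
time: 9.88
tool_pos: [0.6691, -0.0466, 0.094]
tcp_rot: [-0.002, 0.058, 0.998, -0.002]
wrist_force: [-0.0, 0.1, -0.3]
finger_gap: 0.0214
grip_force: 39.7
```

>>> apply_moves --steps '[0,0,0,0,0,0,0,0,0,-0.3,0,0,0,0,0,0,-0.6,0,0,0,0,0,0,-0.8,0,0,0,0,0,0,-0.8,0,0,0,0]'

```text
time: 10.5
tool_pos: [0.6689, -0.0468, 0.0865]
tcp_rot: [-0.002, 0.058, 0.998, -0.002]
wrist_force: [0.0, -1.2, -0.3]
finger_gap: 0.0217
grip_force: 39.7
```

>>> apply_moves --steps '[0,0.1,-0.3,0,0,0,0,0,0.1,-0.6,0,0,0,0,0,0.1,-0.9,0,0,0,0,0,0.1,-1.2,0,0,0,0,0,0.1,-1.2,0,0,0,0]'

```text
time: 11.12
tool_pos: [0.6687, -0.0458, 0.0742]
tcp_rot: [-0.002, 0.058, 0.998, -0.002]
wrist_force: [-0.3, -0.2, -0.7]
finger_gap: 0.0216
grip_force: 39.7
```

>>> apply_moves --steps '[0,0,-0.2,0,0,0,0,0,0,-0.4,0,0,0,0,0,0,-0.5,0,0,0,0,0,0,-0.5,0,0,0,0]'

```text
time: 11.62
tool_pos: [0.669, -0.0457, 0.0707]
tcp_rot: [-0.002, 0.058, 0.998, -0.002]
wrist_force: [-2.2, -0.7, 6.1]
finger_gap: 0.0219
grip_force: 39.7
```

The pin went through the hole and the handle is seated: TCP at 70.7 mm as predicted, with 6 N of contact. I release it and look at the heap.

>>> apply_moves --steps '[0,0,0.1,0,0,0,0.5,0,0,0.1,0,0,0,0.5,0,0,0.1,0,0,0,0.5,0,0,3,0,0,0,0.5,0,0,8,0,0,0,0.5]'

```text
time: 12.25
tool_pos: [0.6675, -0.046, 0.1483]
tcp_rot: [-0.004, 0.058, 0.998, -0.002]
wrist_force: [0.7, -0.1, 0.2]
finger_gap: 0.0442
grip_force: 0.0
```

>>> apply_moves --steps '[-5,5,3,0,0,0,0.5,-10,10,3,0,0,0,0.5,-12,15,3,0,0,0,0.5,-14,20,3,0,0,0,0.5,-16,25,3,0,0,0,0.5]'

```text
time: 12.88
tool_pos: [0.5079, 0.2063, 0.1798]
tcp_rot: [-0.002, 0.058, 0.998, -0.002]
wrist_force: [0.4, 1.5, 0.1]
finger_gap: 0.0438
grip_force: 0.0
```

```bash
cat >> h.py <<'E'
SL=np.array([.6717,-.0222]); th=np.radians(-6.7); X=np.array([np.cos(th),np.sin(th)]); Y=np.array([-X[1],X[0]])
C=SL-.103*X   # tray centre home
def tf(p): r=np.asarray(p)[...,:2]-C; return np.stack([r@X,r@Y],-1)*1000
def wd(m): m=np.asarray(m,float)/1000; return C+m[...,:1]*X+m[...,1:]*Y
def crops(tag):
    d=grab('top','t'+tag); e=grab('side','s'+tag)
    f=lambda n,r:cv2.resize(cv2.imread(f'pics/{n}{tag}.png')[r[1]:r[3],r[0]:r[2]],None,fx=5,fy=5,interpolation=cv2.INTER_CUBIC)
    cv2.imwrite(f'pics/AB{tag}.png',np.hstack([f('t',(212,136,308,231)),f('s',(218,160,278,255))]))
    return d,e
E
python3 - <<'E'
from h import *
s=get_state(); print(s['tool_pos'],s['tcp_rot'],s['wrist_force'],s['time'])
d,e=crops('3')
print('wall corners proj',proj(d,np.c_[wd([[65,100],[65,-100],[-65,-100],[-65,100]]),[.03]*4]))
E
```

```text
[0.50792513 0.20629959 0.17980596] [-0.0016445   0.05798229  0.9983149  -0.00164438] [0.3836335  1.51987434 0.05144828] 12.875
wall corners proj [[229.3658724  166.03650465]
 [292.67229937 173.45174986]
 [288.52347714 214.35140538]
 [224.14400841 206.76049253]]
```

View pics/AB3.png

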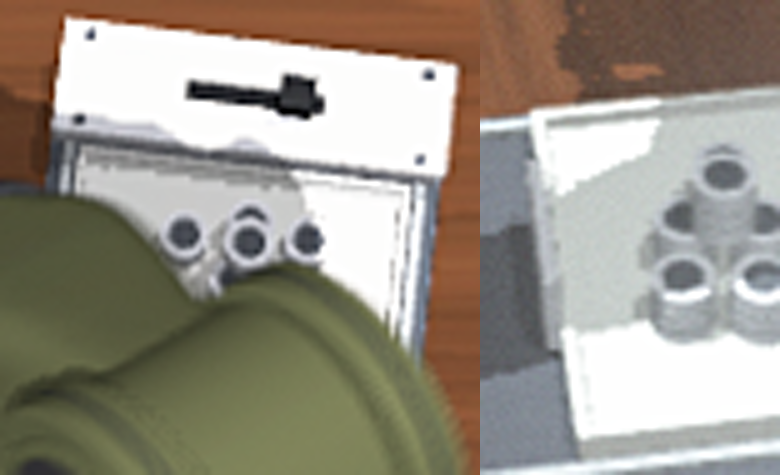

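The pin stands in the hood (AB3(298,97)) and the heap is undisturbed. Now barrel coordinates in the tray frame.

Run:
```python
from h import *
np.set_printoptions(suppress=True,precision=1)
d=grab('top')
import cv2
I=cv2.imread('pics/t1.png').max(2)
T=lambda x,y:(208+(x+.5)/5-.5,142+(y+.5)/5-.5)
for nm,p,z in(('L',(203,203),.052),('far',(268,187),.052),('R',(329,210),.052),('nearL',(248,252),.052),('nearR',(313,266),.052),('UP',(268,212),.084)):
    u=np.array(T(*p)); 
    if nm not in('far','nearL'):
        for _ in range(3):
            x0,y0=np.round(u).astype(int); ys,xs=np.mgrid[y0-2:y0+3,x0-2:x0+3]; w=np.clip(190-I[y0-2:y0+3,x0-2:x0+3].astype(float),0,None)
            u=np.array([(w*xs).sum(),(w*ys).sum()])/w.sum()
    P=onplane(d,[u],z)[0]; print(nm,u,P.round(4),tf(P))
print('targets',wd([[x,y] for x in(32,-32) for y in(66,0,-66)]).round(4))
```

```text
L [248.2 182.1] [0.6 0.  0.1] [16.4 35.2]
far [261.2 179. ] [ 0.6 -0.   0.1] [30.9 -3.5]
R [273.3 183.6] [ 0.6 -0.1  0.1] [ 21.  -41.9]
nearL [257.2 192. ] [ 0.6 -0.   0.1] [-10.9   4.1]
nearR [270.1 194.9] [ 0.6 -0.   0.1] [-15.3 -36.2]
UP [260.9 184.1] [ 0.6 -0.   0.1] [ 8.5 -3.9]
targets [[ 0.6  0.1]
 [ 0.6 -0. ]
 [ 0.6 -0.1]
 [ 0.5  0.1]
 [ 0.5 -0. ]
 [ 0.5 -0.1]]
```

Tray-frame positions (mm): L(16,35), far(31,-4), R(21,-42), nearL(-11,4), nearR(-15,-36), UP(8,-4) on top. I start with the upper barrel, which goes to (-32,64).

>>> apply_moves --steps '[1.7,-5.5,0,0,0,0,0.55,3.4,-11,0,0,0,0,0.55,5.1,-16.5,-2,0,0,0,0.55,6.9,-22.1,-4,0,0,0,0.55,6.9,-22.1,-7,0,0,0,0.55]' --newtons 15

```text
time: 13.65
tool_pos: [0.5794, -0.0266, 0.1083]
tcp_rot: [-0.001, 0.065, 0.998, -0.005]
wrist_force: [-0.6, 0.3, -0.1]
finger_gap: 0.0484
grip_force: 0.0
```

>>> apply_moves --steps '[0,0,-2.5,0,0,0,0.55,0,0,-4.7,0,0,0,0.55,0,0,-4.7,0,0,0,0.55,0,0,-4.7,0,0,0,0.1,0,0,-4.7,0,0,0,0.1]'

```text
time: 14.28
tool_pos: [0.5787, -0.017, 0.0635]
tcp_rot: [-0.001, 0.059, 0.998, -0.002]
wrist_force: [0.5, 1.0, 0.5]
finger_gap: 0.0308
grip_force: 0.2
```

>>> apply_moves --steps '[0,0,0,0,0,0,0.1,0,0,0,0,0,0,0.1,0,0,2,0,0,0,0.1,0,0,5,0,0,0,0.1,0,0,5,0,0,0,0.1]'

```text
time: 14.9
tool_pos: [0.5795, -0.0162, 0.1152]
tcp_rot: [0.0, 0.058, 0.998, -0.001]
wrist_force: [-0.1, -0.6, -1.0]
finger_gap: 0.0296
grip_force: 15.0
```

>>> apply_moves --steps '[-1.7,3.7,0,0,0,0,0.1,-3.4,7.3,0,0,0,0,0.1,-3.4,7.3,-3,0,0,0,0.1,-3.4,7.3,-6,0,0,0,0.1,-3.4,7.3,-7.5,0,0,0,0.1]'

```text
time: 15.52
tool_pos: [0.5429, 0.056, 0.036]
tcp_rot: [-0.003, 0.058, 0.998, -0.002]
wrist_force: [-0.1, 0.1, 0.0]
finger_gap: 0.0293
grip_force: 15.0
```

>>> apply_moves --steps '[0,0,-0.4,0,0,0,0.1,0,0,-0.7,0,0,0,0.1,0,0,-0.7,0,0,0,0.1]'

```text
time: 15.9
tool_pos: [0.5446, 0.0564, 0.0315]
tcp_rot: [-0.001, 0.058, 0.998, -0.002]
wrist_force: [-0.8, 0.1, 0.7]
finger_gap: 0.0297
grip_force: 15.0
```

>>> apply_moves --steps '[0,0,0,0,0,0,0.5,0,0,0,0,0,0,0.5,0,0,0.2,0,0,0,0.5,0,0,5,0,0,0,0.5,0,0,10,0,0,0,0.5]'

```text
time: 16.52
tool_pos: [0.5434, 0.0562, 0.1313]
tcp_rot: [-0.003, 0.058, 0.998, -0.002]
wrist_force: [1.8, -0.3, -0.4]
finger_gap: 0.0442
grip_force: 0.0
```

Run:
```python
from h import *
s=get_state(); print(np.round(s['q'],2),s['tool_pos'])
print((wd([[16.4,35.2],[32,64],[-11,4],[-32,16],[-15.3,-36.2],[-32,-64],[21,-42],[32,-64],[32,0],[-32,0]])*100).round(2).tolist())
```

```text
[ 0.15  0.8  -0.58  1.88  0.69  0.67  0.6 ] [0.54340398 0.05623561 0.13133637]
[[58.98, 2.29], [60.87, 4.96], [55.89, -0.49], [53.95, 0.94], [55.0, -4.44], [53.02, -7.0], [58.54, -5.43], [59.37, -7.75], [60.12, -1.39], [53.76, -0.64]]
```

>>> apply_moves --steps '[1,-0.8,0,0,0,0.18,0.5,2,-1.6,0,0,0,0.36,0.5,3,-2.4,0,0,0,0.54,0.5,4,-3,0,0,0,0.72,0.5,4.6,-3.3,0,0,0,0.9,0.5]'

```text
time: 17.15
tool_pos: [0.5903, 0.0225, 0.1305]
tcp_rot: [-0.001, -0.384, 0.923, -0.003]
wrist_force: [1.5, -0.1, 0.0]
finger_gap: 0.0441
grip_force: 0.0
```

>>> apply_moves --steps '[0,0,0,0,0,0.18,0.5,0,0,0,0,0,0.36,0.5,0,0,-3,0,0,0.5,0.5,0,0,-4,0,0,0.5,0.5,0,0,-4,0,0,0.5,0.5]'

```text
time: 17.77
tool_pos: [0.5895, 0.0231, 0.0901]
tcp_rot: [-0.001, -0.598, 0.802, -0.002]
wrist_force: [0.3, -1.1, -0.3]
finger_gap: 0.0441
grip_force: 0.0
```

Descend and grip, then lift and rotate back on the way to (32,64).

>>> apply_moves --steps '[0,0,-3,0,0,0,0.5,0,0,-5.7,0,0,0,0.5,0,0,-5.7,0,0,0,0.5,0,0,-5.7,0,0,0,0.1,0,0,-5.7,0,0,0,0.1]'

```text
time: 18.4
tool_pos: [0.591, 0.0238, 0.0352]
tcp_rot: [0.001, -0.598, 0.801, -0.003]
wrist_force: [-0.0, 0.2, 2.6]
finger_gap: 0.0295
grip_force: 15.0
```

>>> apply_moves --steps '[0,0,0,0,0,0,0.1,0,0,0,0,0,0,0.1,0,0,3,0,0,0,0.1,0,0,6,0,0,-0.15,0.1,0,0,7,0,0,-0.33,0.1]'

```text
time: 19.02
tool_pos: [0.5908, 0.0237, 0.1056]
tcp_rot: [0.001, -0.456, 0.89, -0.003]
wrist_force: [0.7, -0.2, -1.1]
finger_gap: 0.0295
grip_force: 15.0
```

>>> apply_moves --steps '[0.5,1,0,0,0,-0.18,0.1,1,2,0,0,0,-0.36,0.1,1.5,2.4,0,0,0,-0.54,0.1,1.9,2.7,0,0,0,-0.72,0.1,1.9,2.7,0,0,0,-0.9,0.1]'

```text
time: 19.65
tool_pos: [0.6092, 0.0508, 0.1039]
tcp_rot: [-0.001, -0.024, 1.0, -0.002]
wrist_force: [-0.7, 0.8, 0.2]
finger_gap: 0.0298
grip_force: 15.0
```

>>> apply_moves --steps '[0,0,-1,0,0,-0.17,0.1,0,0,-3,0,0,-0.17,0.1,0,0,-5,0,0,-0.17,0.1,0,0,-6.5,0,0,-0.17,0.1,0,0,-6.5,0,0,-0.17,0.1]'

```text
time: 20.27
tool_pos: [0.6081, 0.0502, 0.037]
tcp_rot: [-0.003, 0.058, 0.998, -0.002]
wrist_force: [0.4, 0.1, -0.6]
finger_gap: 0.0296
grip_force: 15.0
```

>>> apply_moves --steps '[0,0,-0.2,0,0,0,0.1,0,0,-0.2,0,0,0,0.1,0,0,-0.2,0,0,0,0.5,0,0,-0.2,0,0,0,0.5,0,0,3,0,0,0,0.5]'

```text
time: 20.9
tool_pos: [0.6073, 0.0497, 0.0672]
tcp_rot: [-0.004, 0.058, 0.998, -0.003]
wrist_force: [0.1, -0.5, -0.4]
finger_gap: 0.0442
grip_force: 0.0
```

>>> apply_moves --steps '[0,0,5,0,0,0,0.5,-1,5,9,0,0,0,0.5,-4,11,9,0,0,0,0.5,-8,17,9,0,0,0,0.5,-12,23,9,0,0,0,0.5]'

```text
time: 21.52
tool_pos: [0.5022, 0.2606, 0.159]
tcp_rot: [-0.001, 0.058, 0.998, -0.002]
wrist_force: [1.1, 0.8, 0.3]
finger_gap: 0.0442
grip_force: 0.0
```

Run:
```python
from h import *
crops('4'); s=get_state(); print(s['tool_pos'],np.round(s['q'],2))
```

```text
[0.49761804 0.2681684  0.16006541] [-0.21  0.78 -0.63  1.81  0.63  0.76  0.3 ]
```

View pics/AB4.png

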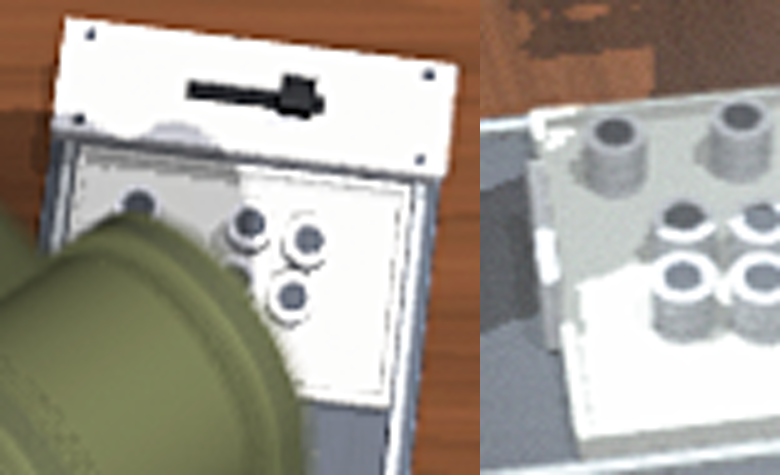

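Two barrels are well placed, and the other four stand at AB4 (250,223), (309,240), (240,278) and (292,297). I recompute the four from both views.

```bash
cat >> h.py <<'E'
def TA(p): p=np.array(p,float); return np.stack([212+(p[...,0]+.5)/5-.5,136+(p[...,1]+.5)/5-.5],-1)
def SA(p): p=np.array(p,float); return np.stack([218+(p[...,0]-480+.5)/5-.5,160+(p[...,1]+.5)/5-.5],-1)
E
python3 - <<'E'
from h import *
d=grab('top');e=grab('side')
print('top',tf(onplane(d,TA([[139,203],[250,223],[309,240],[292,297]]),.052)).round(1).tolist())
print('side UP L nearL far nearR R',tf(onplane(e,SA([[615,131],[741,116],[686,216],[762,217],[684,279],[762,278]]),.052)).round(1).tolist())
E
```

```text
top [[31.7, 64.1], [27.3, -5.1], [21.1, -42.3], [-15.5, -35.8]]
side UP L nearL far nearR R [[-33.5, 64.1], [29.5, 65.2], [-7.9, 2.0], [27.3, -4.1], [-14.9, -37.1], [20.4, -41.9]]
```

>>> apply_moves --steps '[1.3,-5.5,0,0,0,-0.18,0.45,2.6,-11,0,0,0,-0.36,0.45,3.9,-16.5,-1,0,0,-0.54,0.45,5.2,-22,-2,0,0,-0.72,0.45,6.4,-27.5,-3,0,0,-0.9,0.45]'

```text
time: 22.35
tool_pos: [0.5676, -0.0207, 0.1282]
tcp_rot: [-0.002, 0.491, 0.871, -0.001]
wrist_force: [0.1, -0.1, -0.5]
finger_gap: 0.0395
grip_force: 0.0
```

>>> apply_moves --steps '[0,0,-2,0,0,-0.03,0.45,0,0,-4,0,0,-0.03,0.45,0,0,-4,0,0,-0.03,0.45]'

```text
time: 22.72
tool_pos: [0.5661, -0.0186, 0.0873]
tcp_rot: [-0.003, 0.501, 0.865, -0.002]
wrist_force: [-0.4, -0.1, 0.8]
finger_gap: 0.0396
grip_force: 0.0
```

>>> apply_moves --steps '[-0.4,1.2,0,0,0,0,0.45,-0.4,1.2,-1,0,0,0,0.45,-0.4,1.2,-3,0,0,0,0.45,-0.4,1.2,-5.3,0,0,0,0.45,-0.4,1.2,-5.3,0,0,0,0.45]'

```text
time: 23.35
tool_pos: [0.562, -0.0039, 0.0344]
tcp_rot: [-0.004, 0.499, 0.866, -0.002]
wrist_force: [-0.7, -0.8, 0.2]
finger_gap: 0.0398
grip_force: 0.0
```

>>> apply_moves --steps '[0,0,0,0,0,0,0.1,0,0,0,0,0,0,0.1,0,0,0,0,0,0,0.1,0,0,3,0,0,0,0.1,0,0,5,0,0,0,0.1]'

```text
time: 23.98
tool_pos: [0.5634, -0.0039, 0.0868]
tcp_rot: [-0.002, 0.5, 0.866, -0.001]
wrist_force: [-1.0, 0.1, -0.5]
finger_gap: 0.0291
grip_force: 15.0
```

>>> apply_moves --steps '[-1.2,0.7,0,0,0,0,0.1,-2.4,1.3,0,0,0,0,0.1,-2.4,1.3,-2,0,0,0,0.1,-2.4,1.3,-4.5,0,0,0,0.1,-2.4,1.3,-5.2,0,0,0,0.1]'

```text
time: 24.6
tool_pos: [0.5366, 0.0094, 0.0331]
tcp_rot: [-0.004, 0.499, 0.867, -0.003]
wrist_force: [-5.2, -0.4, 26.0]
finger_gap: 0.0294
grip_force: 15.0
```

>>> apply_moves --steps '[0,0,0,0,0,0,0.1,0,0,0,0,0,0,0.45,0,0,0,0,0,0,0.45,0,0,3,0,0,0,0.45,0,0,6,0,0,0,0.45]'

```text
time: 25.22
tool_pos: [0.5386, 0.0091, 0.0939]
tcp_rot: [-0.003, 0.5, 0.866, -0.001]
wrist_force: [0.1, 0.3, -0.1]
finger_gap: 0.0395
grip_force: 0.0
```

>>> apply_moves --steps '[0.4,-1.5,2,0,0,0.18,0.4,0.8,-3,2,0,0,0.36,0.4,1.2,-4.5,2,0,0,0.54,0.4,1.2,-5.4,2,0,0,0.72,0.4,1.2,-5.4,1,0,0,0.9,0.4]'

```text
time: 25.85
tool_pos: [0.5514, -0.0463, 0.1037]
tcp_rot: [-0.001, 0.071, 0.997, -0.002]
wrist_force: [-0.1, 0.1, 0.2]
finger_gap: 0.0352
grip_force: 0.0
```

>>> apply_moves --steps '[0,0,-1,0,0,0.03,0.4,0,0,-2,0,0,0.03,0.4,0,0,-2,0,0,0.03,0.4]'

```text
time: 26.22
tool_pos: [0.5505, -0.0448, 0.0827]
tcp_rot: [-0.003, 0.059, 0.998, -0.002]
wrist_force: [-0.1, 0.6, 0.8]
finger_gap: 0.0352
grip_force: 0.0
```

>>> apply_moves --steps '[0,0,-2,0,0,0,0.4,0,0,-4,0,0,0,0.4,0,0,-4.8,0,0,0,0.4,0,0,-4.8,0,0,0,0.1,0,0,-4.8,0,0,0,0.1]'

```text
time: 26.85
tool_pos: [0.5515, -0.0448, 0.0362]
tcp_rot: [-0.001, 0.058, 0.998, -0.002]
wrist_force: [-0.1, 0.5, -1.3]
finger_gap: 0.0293
grip_force: 15.0
```

>>> apply_moves --steps '[0,0,0,0,0,0,0.1,0,0,2,0,0,0,0.1,0,0,4,0,0,0,0.1,-1,-1.3,4,0,0,0,0.1,-2,-2.5,4,0,0,0,0.1]'

```text
time: 27.48
tool_pos: [0.5296, -0.0718, 0.0751]
tcp_rot: [-0.002, 0.059, 0.998, -0.003]
wrist_force: [-0.3, 0.4, 0.0]
finger_gap: 0.0295
grip_force: 15.0
```

>>> apply_moves --steps '[0,0,-1.5,0,0,0,0.1,0,0,-3,0,0,0,0.1,0,0,-3.7,0,0,0,0.1,0,0,-3.9,0,0,0,0.1,0,0,-3.9,0,0,0,0.1]'

```text
time: 28.1
tool_pos: [0.5312, -0.0695, 0.0364]
tcp_rot: [-0.002, 0.058, 0.998, -0.002]
wrist_force: [0.4, -0.1, -0.7]
finger_gap: 0.0296
grip_force: 15.0
```

>>> apply_moves --steps '[0,0,0,0,0,0,0.45,0,0,0,0,0,0,0.45,0,0,2,0,0,0,0.45,0,0,6,0,0,0,0.45,1,0.3,6,0,0,0.18,0.45]'

```text
time: 28.72
tool_pos: [0.5424, -0.0671, 0.0994]
tcp_rot: [0.001, -0.034, 0.999, -0.003]
wrist_force: [0.4, 0.3, -0.4]
finger_gap: 0.0394
grip_force: 0.0
```

>>> apply_moves --steps '[1.5,0.5,0,0,0,0.18,0.45,3,1,0,0,0,0.36,0.45,4.4,1.2,0,0,0,0.54,0.45,4.4,1.2,-1,0,0,0.6,0.45,4.4,1.2,-1,0,0,0.6,0.45]'

```text
time: 29.35
tool_pos: [0.5845, -0.0553, 0.086]
tcp_rot: [-0.002, -0.325, 0.946, -0.002]
wrist_force: [-0.0, 0.0, -0.4]
finger_gap: 0.0396
grip_force: 0.0
```

>>> apply_moves --steps '[0.1,0.1,-2,0,0,0,0.45,0.1,0.1,-4,0,0,0,0.45,0.1,0.1,-5,0,0,0,0.45,0.1,0.1,-5,0,0,0,0.1,0.1,0.1,-5,0,0,0,0.1]'

```text
time: 29.98
tool_pos: [0.5863, -0.0537, 0.0368]
tcp_rot: [-0.001, -0.326, 0.945, -0.002]
wrist_force: [0.4, -1.0, -0.7]
finger_gap: 0.029
grip_force: 15.0
```

>>> apply_moves --steps '[0,0,0,0,0,0,0.1,0,0,2,0,0,0,0.1,0,0,4,0,0,0,0.1,0.4,-1.2,4,0,0,0,0.1,0.8,-2.3,4,0,0,0,0.1]'

```text
time: 30.6
tool_pos: [0.5944, -0.0787, 0.0768]
tcp_rot: [-0.001, -0.325, 0.946, -0.003]
wrist_force: [0.3, -0.8, -0.5]
finger_gap: 0.0296
grip_force: 15.0
```

>>> apply_moves --steps '[0,0,-1.5,0,0,0,0.1,0,0,-3,0,0,0,0.1,0,0,-3.7,0,0,0,0.1,0,0,-3.9,0,0,0,0.1,0,0,-3.9,0,0,0,0.1]'

```text
time: 31.22
tool_pos: [0.5941, -0.0766, 0.0375]
tcp_rot: [-0.001, -0.326, 0.945, -0.002]
wrist_force: [-0.5, -1.1, -0.5]
finger_gap: 0.0296
grip_force: 15.0
```

>>> apply_moves --steps '[0,0,0,0,0,0,0.4,0,0,0,0,0,0,0.4,0,0,2,0,0,0,0.4,0,0,6,0,0,-0.1,0.4,-1,0.3,10,0,0,-0.25,0.4]'

```text
time: 31.85
tool_pos: [0.5846, -0.0738, 0.1399]
tcp_rot: [-0.0, -0.203, 0.979, -0.002]
wrist_force: [-0.9, -0.2, 0.1]
finger_gap: 0.0351
grip_force: 0.0
```

>>> apply_moves --steps '[-2,5,1,0,0,-0.18,0.4,-4,11,1,0,0,-0.36,0.4,-6,17,1,0,0,-0.53,0.4,-8,23,1,0,0,-0.53,0.4,-11,29,1,0,0,-0.53,0.4]'

```text
time: 32.48
tool_pos: [0.4774, 0.212, 0.1492]
tcp_rot: [-0.001, 0.058, 0.998, -0.001]
wrist_force: [0.2, 0.8, 0.5]
finger_gap: 0.0355
grip_force: 0.0
```

>>> apply_moves --steps '[-4,5,0,0,0,0,0.4,-6,8,0,0,0,0,0.4,-6,8,0,0,0,0,0.4]'

```text
time: 32.85
tool_pos: [0.4153, 0.2934, 0.1494]
tcp_rot: [-0.002, 0.055, 0.999, 0.0]
wrist_force: [0.9, -0.8, -0.7]
finger_gap: 0.035
grip_force: 0.0
```

Run:
```python
from h import *
crops('5'); s=get_state(); print(s['tool_pos'],s['tcp_rot'],np.round(s['q'],2))
```

```text
[0.41780124 0.28906177 0.14843581] [-0.00117546  0.05805814  0.99831066 -0.00192423] [-0.33  0.74 -0.6   1.98  0.7   0.64  0.06]
```

View pics/AB5.png

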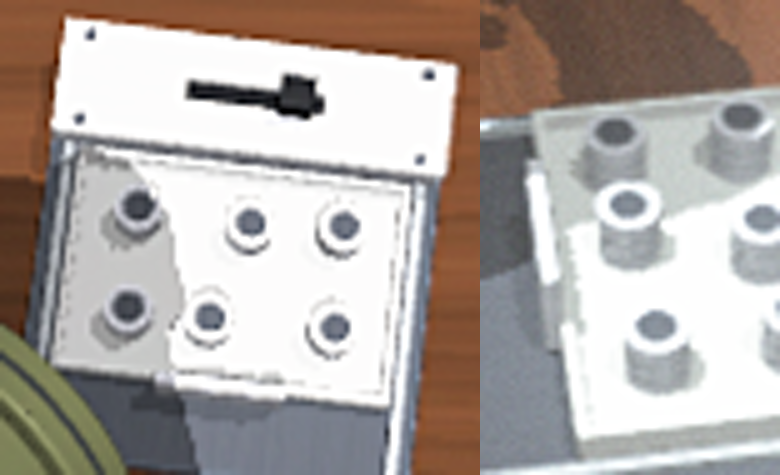

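All six now stand on the floor in single layer: AB5 (139,207), (250,224), (345,227), (128,306), (210,317) and (335,327). I compute positions and gaps.

```bash
cat >> h.py <<'E'
def barrels(d):
    # dark tops inside the tray, threshold relative to ring; returns tray mm
    g=cv2.resize(d['img'][136:231,212:308].max(2),None,fx=5,fy=5,interpolation=cv2.INTER_CUBIC)
    m=(g<140).astype(np.uint8); n,l,s,c=cv2.connectedComponentsWithStats(m)
    out=[]
    for i in range(1,n):
        if 400<s[i,4]<1600 and .6<s[i,2]/s[i,3]<1.6:
            p=tf(onplane(d,[TA(c[i])],.052)[0])
            if abs(p[0])<64 and abs(p[1])<98: out.append(p)
    return np.array(out)
def report(P):
    from scipy.spatial.distance import pdist
    print(P.round(1).tolist(),'min gap',(pdist(P).min()-30).round(1))
E
python3 - <<'E'
from h import *
d=grab('top'); report(barrels(d))
P=tf(onplane(d,TA([[139,205],[250,224],[345,227],[128,306],[210,317],[335,327]]),.052)); report(P)
e=grab('side'); print(tf(onplane(e,SA([[615,131],[741,116],[628,205],[765,219],[656,325]]),.052)).round(1).tolist())
E
```

```text
[[30.0, 64.3], [27.6, -5.7], [32.3, -63.0], [-33.2, 63.1], [-33.8, 12.5], [-31.2, -64.1]] min gap 20.6
[[30.4, 63.9], [26.7, -5.2], [31.8, -63.4], [-32.9, 63.0], [-33.7, 12.6], [-30.8, -63.8]] min gap 20.5
[[-33.5, 64.1], [29.5, 65.2], [-33.9, 13.2], [28.5, -5.6], [-31.6, -62.5]]
```

The minimum gap is 20 mm, single layer. I move over to the button with the fingers shut and re-check before pressing.

>>> apply_moves --steps '[0.5,-5.8,1,0,0,0,0.2,1,-11.8,1,0,0,0,0,1.5,-17.8,1,0,0,0,0,2,-23.8,1,0,0,0,0,2,-29.8,1,0,0,0,0]'

```text
time: 33.67
tool_pos: [0.4379, -0.0124, 0.1577]
tcp_rot: [-0.001, 0.06, 0.998, -0.002]
wrist_force: [0.9, 0.7, 0.7]
finger_gap: 0.0002
grip_force: 0.0
```

>>> apply_moves --steps '[0,-6,0,0,0,0,0,0.3,-12,0,0,0,0,0,0.6,-18,0,0,0,0,0,1,-24,0,0,0,0,0,1.4,-28,0,0,0,0,0]'

```text
time: 34.3
tool_pos: [0.4495, -0.2941, 0.1573]
tcp_rot: [-0.002, 0.062, 0.998, -0.003]
wrist_force: [0.6, 0.4, 0.1]
finger_gap: 0.0005
grip_force: 0.0
```

>>> apply_moves --steps '[0,-2,-1,0,0,0,0,0,-3.4,-3,0,0,0,0,0,-3.4,-6,0,0,0,0,0,-3.4,-8,0,0,0,0,0,-3.4,-8,0,0,0,0]'

```text
time: 34.92
tool_pos: [0.4506, -0.3211, 0.0758]
tcp_rot: [-0.004, 0.057, 0.998, -0.001]
wrist_force: [0.2, -0.4, 0.3]
finger_gap: 0.0003
grip_force: 0.0
```

Run:
```python
from h import *
s=get_state(); print(s['tool_pos'],s['wrist_force'])
d,e=crops('6'); report(barrels(d)); print(proj(e,[s['tool_pos']]))
B=cv2.imread('pics/s6.png'); cv2.imwrite('pics/B6.png',cv2.resize(B[290:384,190:310],None,fx=5,fy=5,interpolation=cv2.INTER_CUBIC))
```

```text
[ 0.45056281 -0.32108417  0.07579154] [ 0.2071825  -0.39645707  0.33594141]
[[29.5, 64.1], [27.6, -5.7], [32.3, -63.0], [-33.5, 62.9], [-33.8, 12.4], [-31.2, -64.2]] min gap 20.5
[[245.82173589 330.01668365]]
```

View pics/B6.png

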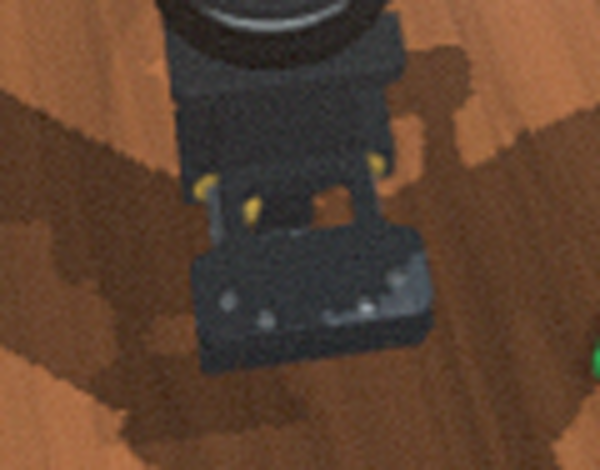

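The gripper hides the button from this view, and the barrels are still in place. I press straight down, watching the force.

>>> apply_moves --steps '[0.1,-0.2,-2,0,0,0,0,0.1,-0.2,-3.5,0,0,0,0,0.1,-0.2,-4.3,0,0,0,0,0.1,-0.2,-4.6,0,0,0,0,0.1,-0.2,-4.6,0,0,0,0]'

```text
time: 35.65
tool_pos: [0.4525, -0.3248, 0.0315]
tcp_rot: [-0.002, 0.058, 0.998, -0.002]
wrist_force: [0.6, 0.7, 0.9]
finger_gap: 0.0006
grip_force: 0.0
```

>>> apply_moves --steps '[0,0,-0.2,0,0,0,0,0,0,-0.4,0,0,0,0,0,0,-0.4,0,0,0,0]'

```text
time: 36.02
tool_pos: [0.4524, -0.3249, 0.0275]
tcp_rot: [-0.002, 0.058, 0.998, -0.002]
wrist_force: [-0.6, -0.8, 0.2]
finger_gap: 0.0008
grip_force: 0.0
```

>>> apply_moves --steps '[0,0,-0.2,0,0,0,0,0,0,-0.4,0,0,0,0,0,0,-0.4,0,0,0,0]'

```text
time: 36.4
tool_pos: [0.4523, -0.3248, 0.0234]
tcp_rot: [-0.002, 0.058, 0.998, -0.002]
wrist_force: [-0.7, -0.8, 0.5]
finger_gap: 0.0005
grip_force: 0.0
```

>>> apply_moves --steps '[0,0,-0.15,0,0,0,0,0,0,-0.3,0,0,0,0,0,0,-0.3,0,0,0,0]'

```text
time: 36.78
tool_pos: [0.4525, -0.3248, 0.0206]
tcp_rot: [-0.002, 0.058, 0.998, -0.002]
wrist_force: [-0.2, 0.9, 2.4]
finger_gap: 0.0004
grip_force: 1.0
```

>>> apply_moves --steps '[0,0,-0.15,0,0,0,0,0,0,-0.3,0,0,0,0,0,0,-0.3,0,0,0,0]'

```text
time: 37.15
tool_pos: [0.4526, -0.3249, 0.0176]
tcp_rot: [-0.002, 0.058, 0.998, -0.002]
wrist_force: [-0.8, 0.4, 3.5]
finger_gap: 0.0007
grip_force: 1.7
```

>>> apply_moves --steps '[0,0,-0.15,0,0,0,0,0,0,-0.3,0,0,0,0,0,0,-0.3,0,0,0,0]'

```text
time: 37.52
tool_pos: [0.4526, -0.3249, 0.0162]
tcp_rot: [-0.002, 0.058, 0.998, -0.003]
wrist_force: [-2.8, 1.2, 18.5]
finger_gap: 0.0005
grip_force: 9.3
```

Force stepped from about 4 N to 18 N at the bottom, so the button is fully pressed. I lift clear and do a final check.

>>> apply_moves --steps '[0,0,2,0,0,0,0,0,0,6,0,0,0,0,0,0,12,0,0,0,0,0,-3,15,0,0,0,0,0,-3,15,0,0,0,0]'

```text
time: 38.15
tool_pos: [0.453, -0.3579, 0.1668]
tcp_rot: [0.0, 0.061, 0.998, -0.004]
wrist_force: [-0.7, 0.6, 0.1]
finger_gap: 0.0001
grip_force: 0.0
```

>>> apply_moves --steps '[0,0,0,0,0,0,0,0,0,0,0,0,0,0,0,0,0,0,0,0,0,0,0,0,0,0,0,0,0,0,0,0,0,0,0]'

```text
time: 38.78
tool_pos: [0.4525, -0.3546, 0.1643]
tcp_rot: [-0.002, 0.058, 0.998, -0.002]
wrist_force: [0.1, 0.5, 1.2]
finger_gap: 0.0005
grip_force: 0.0
```

Run:
```python
from h import *
d=grab('top','t7'); e=grab('side','s7'); report(barrels(d))
A=cv2.imread('pics/t7.png');B=cv2.imread('pics/s7.png')
cv2.imwrite('pics/F.png',np.hstack([cv2.resize(A[120:260,90:400],(400,300)),cv2.resize(B[90:384,160:400],(245,300))]))
```

```text
[[29.5, 64.1], [27.6, -5.7], [32.3, -63.0], [-33.5, 62.9], [-33.8, 12.4], [-31.2, -64.2]] min gap 20.5
```

View pics/F.png

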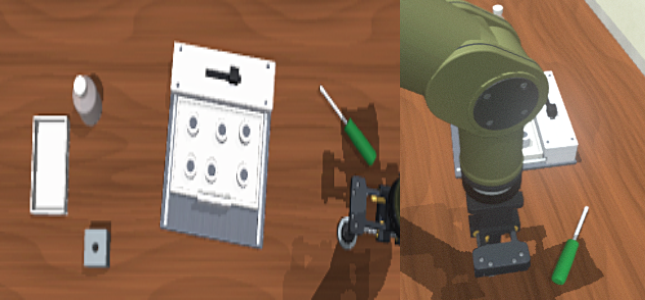

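The final picture shows the tray home, the pin down in the hood (F(236,75)), six barrels spread, and the bottle, box and screwdriver where they were. I hand the job in.

```bash
python3 -c "
from h import *
print(sign_off())"
```

```text
the job is handed in; nothing more can be done
None
```

The job is done and handed in: the tray is home and locked with the pin seated, all six barrels stand in a single layer with gaps of at least 20 mm, and the ready button was pressed last.

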